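Trip the hot dryer's shutter with the hooked rod

ROBOT

A 7-joint arm with a two-finger parallel gripper is mounted at the origin on the work surface. World frame = base frame: x ahead of the robot, y to its left, z up, the work surface at z = 0. Lengths are in m, angles in rad, forces in N, time in s.
With the tool pointing down it reaches from about 0.425 to 0.925 m from the base axis. Payload 6.8 kg.
Tool frame: the origin (TCP) lies on the mounting face of the last link; the fingertips stand 173 mm ahead of it and the grasp point (between the pads) lies 155 mm ahead of it; z points along the fingers, y is the direction in which the jaws open and shut (so a half turn about z gives the same grasp; the last joint's range is limited). The gripper opens to 85 mm and grips with 20 to 120 N. Pads are 22 mm wide; open, the fingers measure 114 mm over their backs; the gripper's body (76 mm by 85 mm) begins 54 mm behind the grasp point. The pads swing forward as they close: fully open they stand 13 mm farther back than shut.
Start: joints at [-1.44, 0.477, 0.022, 1.555, -0.011, 1.109, -0.083], TCP at [0.16, 0.656, 0.405] pointing down, gripper open.
Joint ranges: [-2.96, 2.96], [-0.34, 2.1], [-1.41, 1.46], [0.24, 2.44], [-1.37, 4.51], [0.17, 1.92], [-2.96, 2.96]. Speed limits (rad/s): [2.39, 2.39, 3.14, 3.14, 3.14, 3.14, 3.14].

INTERFACE

Orientations are given as a unit quaternion [w, x, y, z].
In Python, from station import sensors, read_camera, bot gives the robot as it stands. The module is installed in compiled form; this text tells all that it offers.
- The arm moves only by the tool play_rows, never from a script. Its argument "commands" is a list of rows, each a list of 4 numbers: the shift along the tool's x, y, z in m, then the turn about the tool's z in degrees. A call has 1 to 20 rows; each row shifts and turns the commanded pose from where the row before left it, along the tool's axes as they then stand; what a row does not reach is not made up. A row lasts 1/10 s, in which the tool goes at most 50 mm and 8.59 degrees, less where a joint would pass 70% of its speed; a pose out of reach is approached as far as the arm can. A call with a gripper value outside its range is refused whole. "claw" is the finger opening in m, from 0 to 0.0854, set as the call begins (left out, the last holds). The fingers move at their own pace and stop on an object; "force" is the grip in N (left out, the last holds). Time passes only in rows, so rows that do not move let the fingers close. It gives the time, the measured TCP pose, the force and the opening at its end, in the units of the state.
- sensors.get_obs(): the state, without advancing time (a new reading comes with each control period).
- read_camera(name): name is "side" or "top" or "wrist"; returns a dict with "frame" (480x640x3 uint8, blue, green, red), "depth" (480x640 float32, m along the optical axis (not along the pixel's ray), 0 where there is no reading), "fx", "fy", "cx", "cy" (pixels), "rvec" (rotation vector, rad) and "tvec" (3), from world to camera coordinates, as OpenCV has them; the wrist camera has in their place "T_tool_cam" (4x4, takes a point from camera to tool coordinates, whose origin is the TCP and whose axes are the flange's). Camera axes: x right, y down, z forward; pixel columns grow to the right and rows downward; lengths in m; the calibration is good to about 2 mm. A picture is of the moment at which its call begins: read the wrist's pose just before it.
- bot.hand_in(): hands the job in, once; it reports no verdict.
The state is a dict: "t": time; "q": joint angles; "joint_vel": joint speeds; "joint_torque": joint torques, N m; "eef_pos": TCP position; "tool_rot": TCP orientation; "contact_force": force on the tool from outside, world axes, zero at the start; "torque": the same for the moment, N m; "gripper_width": opening from 0.0 (shut) to 1.0 (fully open).
Only numpy, scipy, OpenCV 4.12 (cv2) and the standard library are available. Lean on these libraries where they do the work, as an engineer would, in place of code of your own. Each camera call takes 0.05 s, during which the arm holds its last target.

TASK

The red shutter of the bench dryer is held up by a brass sliding catch inside the barred tunnel, too hot and narrow for fingers: take the hooked rod from its wooden rest, feel with its prong for the open eye in the catch, and draw the catch towards the tunnel's mouth until the shutter drops fully shut. Then lay the rod back in the notches of its rest, prong down, as it was. Touch the dryer only with the rod and gently, never forcing the catch against its stop, and leave the jar, the tin and the cup where they stand.

Things in the scene. Friction and masses are not known exactly. Their poses are not given: they have to be found in the camera images.
- dryer: Fixed bench dryer. Origin on the table under the middle of the tunnel's open mouth, +x into the tunnel. Grey tunnel: 66 mm wide inside, floor top 30 mm, walls to 135 mm, 160 mm long; 4 mm bars across its top at x = 35, 65, 95, 125 mm, undersides at 135 mm. White block x = 170 to 350 mm, 240 mm wide, 150 mm high
- lane (a point): Fixed point on the tunnel's centre line, dryer x = 105, z = 58 mm, same axes, in the middle of where the catch's eye may be. The catch, a flat brass strip 44 mm wide and 6 mm thick, slides along x (3 N friction, 17 mm or more free below). Unreported: its top lies at z = 53 to 63 mm; the centre of its eye (20 mm along x, 30 mm across) starts 20 mm before to 20 mm beyond this point
- shutter (a joint): Red shutter plate across the tunnel, 58 x 6 mm, about 100 mm high: 0 = held up on the catch, 0.022 m = fully shut. It stands 31 to 43 mm beyond the eye's centre; the catch is solid for 60 mm or more before the eye and back to the shutter. It falls by itself, in 0.5 s, once the catch is drawn 40 to 52 mm to -x; the catch meets a hard stop 8 mm further: feel for it, then ease off
- hook_grip (a point): Hooked rod, 0.15 kg, balancing near this point at mid-height in its blue square handle. x to the hooked end, z up. Handle 20 mm wide (y), 24 mm high, from x = -85 to +55 mm; then an 8 mm round steel shaft to x = 170 mm, where an 8 mm round prong goes down to z = -45 mm
- hook_tip (a point): the lower end of the prong, at x = 170, z = -45 mm from hook_grip, same axes
- rest_mid (a point): Fixed wooden rest: where hook_grip belongs, 67 mm above the table; x along the rod to its hooked end. Two notched posts, 10 mm thick, at x = -45 and +45 mm; notches 28 mm wide, notch floor 55 mm and cheek tops 73 mm above the table, 46 mm over the cheeks; foot 150 x 80 x 12 mm
- paint_jar: bystander: red paint jar, 44 mm diameter, 55 mm high, origin under its centre
- tin: bystander: green tin, 68 mm diameter, 90 mm high, origin under its centre
- mug: bystander: white ceramic cup, 72 mm diameter, 75 mm high, origin under its centre
Mind the look-alikes: they are no part of the job. Of the things that look like the part that bears rest_mid, take the one that is farthest to the robot's right at the start.

How it is judged:
By the outcome, as a careful person would: the job done as asked, in the order asked, and still so for the second after the job is handed in, with the robot touching nothing.
It also fails if it takes over 61 s, if anything falls off the work surface, if the arm or the gripper's body presses on something with over 40 N, if the wrist force passes 120 N, or if a joint passes its speed limit or range.

## Working session

There is one attempt and no reset: what is moved stays moved. The work goes in short steps, Python scripts to look and compute and a tool call to move; the robot and the scene stay as the last step left them, time stands still between calls to the robot, and variables do not carry over. Pictures are saved under pics/ and viewed, and the job is handed in when it is done.

Besides the shell and the picture viewer there is one more tool, called after ">>>" as name(argument=value, ...) on one line, values as JSON. play_rows: Moves the arm, as the interface text tells. Its arguments: {"type":"object","properties":{"commands":{"type":"array"},"claw":{"type":"number"},"force":{"type":"number"}},"required":["commands"]}

```bash
mkdir -p pics; python3 - <<'E'
from station import sensors, read_camera, bot
import cv2,numpy as np
o=sensors.get_obs()
for k,v in o.items(): print(k,np.round(v,4))
for n in ["side","top","wrist"]:
    c=read_camera(n); cv2.imwrite(f"pics/{n}0.png",c["frame"]); np.savez(f"{n}0.npz",**c)
    print(n,{k:np.round(v,4).tolist() for k,v in c.items() if k not in("frame","depth")})
E
```

```text
t 0.0
q [-1.4401  0.4778  0.0224  1.5565 -0.0115  1.1093 -0.0831]
joint_vel [-0.0002  0.0012 -0.      0.0008 -0.0002  0.0017  0.0001]
joint_torque [-5.00000e-04 -5.96450e+01  1.60800e+00 -2.81188e+01  1.26000e-02
  9.40000e-03 -0.00000e+00]
eef_pos [0.1596 0.6556 0.4037]
tool_rot [-0.000e+00  1.191e-01  9.929e-01 -9.000e-04]
contact_force [ 0.023   0.5039 -0.8436]
torque [-0.0528 -0.0228 -0.0021]
gripper_width 1.002
side {'fx': 436.4836, 'fy': 436.4836, 'cx': 319.7487, 'cy': 246.0419, 'rvec': [2.3285, -0.7838, 0.2831], 'tvec': [-0.4038, 0.3057, 0.7235]}
top {'fx': 554.4961, 'fy': 554.4961, 'cx': 326.0772, 'cy': 239.3441, 'rvec': [2.1384, -2.1615, 0.1384], 'tvec': [0.0172, 0.5292, 0.9988]}
wrist {'fx': 368.2536, 'fy': 368.2536, 'cx': 324.5528, 'cy': 240.0795, 'T_tool_cam': [[-0.0, -0.9619, -0.2733, 0.0695], [1.0, -0.0002, 0.0006, 0.0001], [-0.0006, -0.2733, 0.9619, 0.0303], [0.0, 0.0, 0.0, 1.0]]}
```

View pics/side0.png

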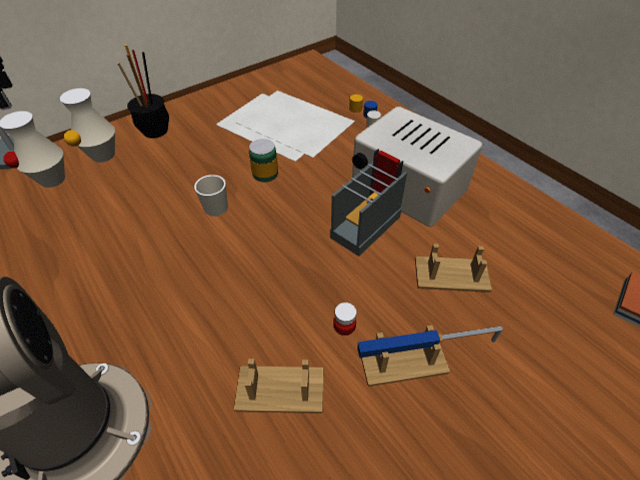

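View pics/top0.png

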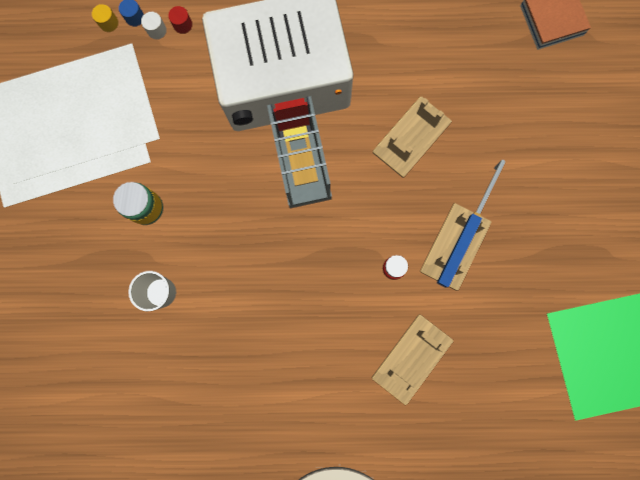

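View pics/wrist0.png

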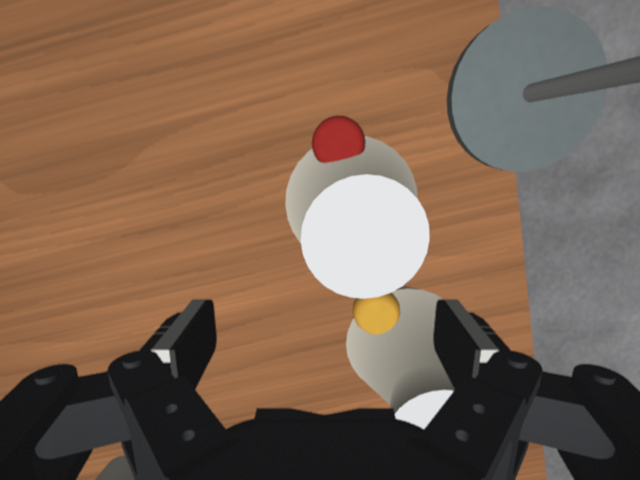

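```bash
cat > h.py <<'E'
import numpy as np,cv2
def load(n): return dict(np.load(n+".npz"))
def w2c(c):
    return cv2.Rodrigues(c["rvec"])[0],np.array(c["tvec"]).reshape(3)
def pix(c,u,v,d=None):
    d=c["depth"][int(round(v)),int(round(u))] if d is None else d
    p=np.array([(u-c["cx"])/c["fx"]*d,(v-c["cy"])/c["fy"]*d,d]);R,t=w2c(c)
    return R.T@(p-t)
def pixz(c,u,v,z):
    R,t=w2c(c); o=-R.T@t; r=R.T@np.array([(u-c["cx"])/c["fx"],(v-c["cy"])/c["fy"],1.])
    return o+r*(z-o[2])/r[2]
def cloud(c):
    v,u=np.mgrid[0:480,0:640]; d=c["depth"]
    P=np.stack([(u-c["cx"])/c["fx"]*d,(v-c["cy"])/c["fy"]*d,d],-1);R,t=w2c(c)
    W=(P-t)@R; W[d<=0]=np.nan; return W
def proj(c,p):
    return cv2.projectPoints(np.array(p,float).reshape(-1,3),c["rvec"],c["tvec"],np.array([[c["fx"],0,c["cx"]],[0,c["fy"],c["cy"]],[0,0,1]]),None)[0].reshape(-1,2)
E
python3 - <<'E'
from h import *
for n in ["top0","side0"]:
    c=load(n); W=cloud(c); f=c["frame"].astype(int); b,g,r=f[...,0],f[...,1],f[...,2]
    hsv=cv2.cvtColor(c["frame"],cv2.COLOR_BGR2HSV)
    m=(hsv[...,0]>105)&(hsv[...,0]<125)&(hsv[...,1]>120)&(W[...,2]>.03)&(W[...,1]<0.1)&(W[...,0]<.8)
    P=W[m]; z=np.nanmax(P[:,2]); print(n,"blue",m.sum(),P.min(0),P.max(0), "med z",np.median(P[:,2]))
    Q=P[P[:,2]>np.median(P[:,2])-0.006][:,:2].astype(np.float32)
    (cx,cy),(w,h),a=cv2.minAreaRect(Q); print("  rect",cx,cy,w,h,a)
    u,s,vt=np.linalg.svd(Q-Q.mean(0)); print("  axis",vt[0],np.degrees(np.arctan2(vt[0,1],vt[0,0])))
c=load("top0")
for p in [(484,194),(492,178),(500,162),(503,160),(457,247)]: print(p,pix(c,*p))
cv2.imwrite("pics/t_dry.png",cv2.resize(c["frame"][60:215,240:360],None,fx=5,fy=5,interpolation=cv2.INTER_CUBIC)[:600*2][:775])
im=c["frame"][90:210,250:350]; cv2.imwrite("pics/t_dry.png",cv2.resize(im,(500,600),interpolation=cv2.INTER_CUBIC))
c=load("side0"); im=c["frame"][140:260,320:480]; cv2.imwrite("pics/s_dry.png",cv2.resize(im,(800,600),interpolation=cv2.INTER_CUBIC))
E
```

```text
top0 blue 899 [ 0.43815928 -0.26482441  0.06041435] [ 0.56696648 -0.18734189  0.08413557] med z 0.07861644790493187
  rect 0.5021076798439026 -0.2271767258644104 0.0198832917958498 0.13921292126178741 61.90226364135742
  axis [-0.8825848   0.47015324] 151.95575
side0 blue 1207 [-0.07592659 -0.26804509  0.04040938] [0.73473024 0.09877686 0.32194554] med z 0.07736090375132698
  rect 0.300680011510849 -0.14667044579982758 0.07747340947389603 0.570468544960022 61.01493453979492
  axis [ 0.89705795 -0.4419129 ] -26.225996
(484, 194) [ 0.62063197 -0.29793477 -0.00376344]
(492, 178) [ 0.65242839 -0.31510749 -0.00362198]
(500, 162) [ 0.66527698 -0.31016092  0.06623237]
(503, 160) [ 0.66832461 -0.31508996  0.06863587]
(457, 247) [ 0.50729009 -0.22180407  0.07807138]
```

View pics/t_dry.png

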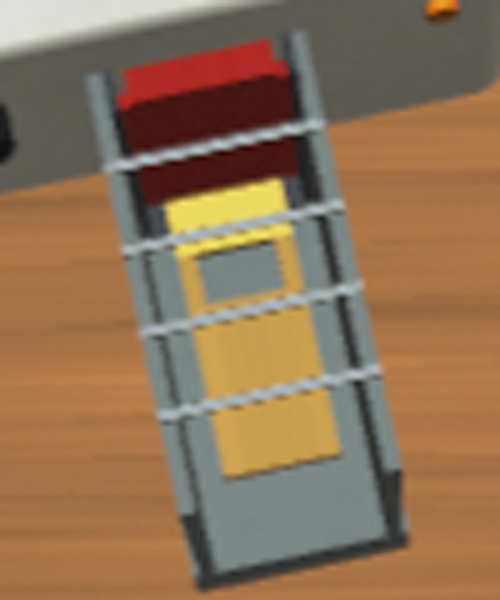

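View pics/s_dry.png

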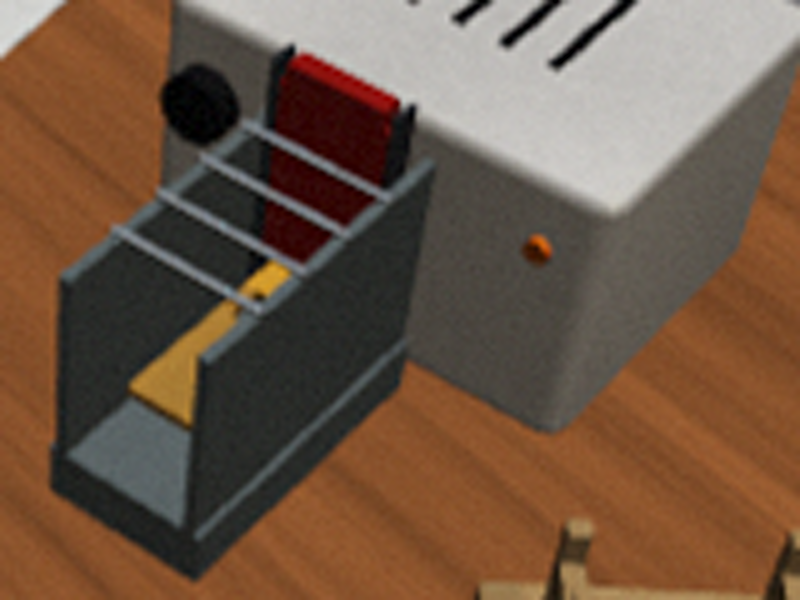

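```bash
python3 - <<'E'
from h import *
for n in ["top0","side0"]:
    c=load(n); W=cloud(c)
    m=(abs(W[...,2]-.15)<.006)&(W[...,0]>.6)&(W[...,1]<.25)&(W[...,1]>-.25)&(W[...,0]<1.2)
    k=cv2.connectedComponentsWithStats(m.astype(np.uint8)); i=1+np.argmax(k[2][1:,4]); Q=W[k[1]==i][:,:2].astype(np.float32)
    print(n,"block",len(Q),np.median(W[k[1]==i][:,2]),cv2.minAreaRect(Q))
    m=(abs(W[...,2]-.135)<.005)&(W[...,0]>.55)&(W[...,1]<.2)&(W[...,1]>-.05)&(W[...,0]<.85)
    Q=W[m]; print("walls",len(Q),Q.min(0),Q.max(0)); 
    r=cv2.minAreaRect(Q[:,:2].astype(np.float32)); print(r)
c=load("top0")
s=lambda x,y:(250+x/5-.4,90+y/5-.4)
print("depth on strip",[pix(c,*s(x,y)) for x,y in [(255,365),(280,440),(225,340)]])
# mouth floor corners at z=.03 (outer front bottom of mouth floor edge)
for nm,p,z in [("mouthL top of wall?",(185,515),.135),("mouthR",(398,470),.135),("floorL",(200,580),.03),("floorR",(405,545),.03)]: print(nm,pixz(c,*s(*p),z))
# bars ends: left wall outer / right
for nm,p in [("b1",((160,415),(380,370))),("b2",((142,330),(362,287))),("b3",((125,250),(343,205))),("b4",((107,165),(325,125)))]:
    a=[pixz(c,*s(*q),.139) for q in p]; print(nm,a[0][:2],a[1][:2],(a[0]+a[1])[:2]/2)
for z in (.053,.058,.063):
    e=[pixz(c,*s(*q),z) for q in [(198,258),(278,240),(285,290),(205,307)]]; print("eye",z,np.mean(e,0)[:2],[np.linalg.norm(e[i]-e[i-1]) for i in range(4)])
    print(" strip front",pixz(c,*s(222,478),z)[:2],pixz(c,*s(342,455),z)[:2])
E
```

```text
top0 block 12113 0.14963920115933946 ((0.8579024076461792, 0.09306761622428894), (0.17740991711616516, 0.23648890852928162), 11.452019691467285)
walls 1367 [ 0.59686081 -0.0390784   0.13000627] [0.84944983 0.19894609 0.13999161]
((0.7100945711135864, 0.05183643102645874), (0.21510644257068634, 0.24255144596099854), 17.71501350402832)
side0 block 4752 0.14872273853156093 ((0.8567432165145874, 0.09311191737651825), (0.1775338053703308, 0.23582936823368073), 12.014934539794922)
walls 1022 [ 0.5970865  -0.03948219  0.13000771] [0.84991622 0.19091061 0.13996666]
((0.7077045440673828, 0.03969535231590271), (0.20576179027557373, 0.24110949039459229), 23.61305046081543)
depth on strip [array([0.67119511, 0.05734177, 0.05666492]), array([0.64169972, 0.04806037, 0.05980143]), array([0.68010576, 0.06831637, 0.05945839])]
mouthL top of wall? [0.59711237 0.07750552 0.135     ]
mouthR [0.61194446 0.00475046 0.135     ]
floorL [0.59526404 0.07983979 0.03      ]
floorR [0.60785601 0.00215514 0.03      ]
b1 [0.63112552 0.08569796] [0.64600042 0.01052007] [0.63856297 0.04810901]
b2 [0.66105243 0.09187
[... 195 characters left out ...]
633884]
eye 0.053 [0.70750474 0.06244   ] [np.float64(0.019189755681130256), np.float64(0.03081972484500783), np.float64(0.019593318286435405), np.float64(0.03066042480920593)]
 strip front [0.62918864 0.06997544] [0.63741226 0.02530526]
eye 0.058 [0.70593723 0.06216539] [np.float64(0.01909451254267567), np.float64(0.030666759514478326), np.float64(0.019496072174637637), np.float64(0.030508250121122217)]
 strip front [0.62800984 0.06966343] [0.63619264 0.02521495]
eye 0.063 [0.70436973 0.06189078] [np.float64(0.018999269404221086), np.float64(0.030513794183948898), np.float64(0.019398826062839873), np.float64(0.030356075433038535)]
 strip front [0.62683103 0.06935142] [0.63497302 0.02512465]
```

>>> play_rows(commands=[[-0.025,-0.0136,0,0],[-0.025,-0.0136,0,0],[-0.025,-0.0136,0,0],[-0.025,-0.0136,0,0],[-0.025,-0.0136,0,0],[-0.025,-0.0136,0,0],[-0.025,-0.0136,0,0],[-0.025,-0.0136,0,0],[-0.025,-0.0136,0,0],[-0.025,-0.0136,0,0],[-0.025,-0.0136,0,0],[-0.025,-0.0136,0,0],[-0.025,-0.0136,0,0],[-0.025,-0.0136,0,0],[-0.025,-0.0136,0,0],[-0.025,-0.0136,0,0]])

```text
t: 1.75
eef_pos: [0.4975, 0.3489, 0.4045]
tool_rot: [-0.0, 0.119, 0.993, -0.0]
contact_force: [0.6, 0.2, -0.2]
gripper_width: 0.995
```

```bash
python3 - <<'E'
from station import sensors
import numpy as np
o=sensors.get_obs()
for k in ["t","q","eef_pos","tool_rot","contact_force"]: print(k,np.round(o[k],4))
E
```

```text
t 1.75
q [-0.8386  0.3676  0.1613  1.7325 -0.0668  1.0473  0.6777]
eef_pos [0.4975 0.3489 0.4045]
tool_rot [-2.000e-04  1.191e-01  9.929e-01 -2.000e-04]
contact_force [ 0.5658  0.1745 -0.1855]
```

>>> play_rows(commands=[[0,0,0,7.2],[0,0,0,7.2],[-0.0161,-0.0281,0,0],[-0.0161,-0.0281,0,0],[-0.0161,-0.0281,0,0],[-0.0161,-0.0281,0,0],[-0.0161,-0.0281,0,0],[-0.0161,-0.0281,0,0],[-0.0161,-0.0281,0,0],[-0.0161,-0.0281,0,0],[-0.0161,-0.0281,0,0],[-0.0161,-0.0281,0,0],[-0.0161,-0.0281,0,0],[-0.0161,-0.0281,0,0],[-0.0161,-0.0281,0,0],[-0.0161,-0.0281,0,0],[-0.0161,-0.0281,0,0],[-0.0161,-0.0281,0,0],[-0.0161,-0.0281,0,0],[-0.0161,-0.0281,0,0]], claw=0.06)

```text
t: 3.75
eef_pos: [0.5142, -0.234, 0.4045]
tool_rot: [-0.0, 0.242, 0.97, 0.0]
contact_force: [0.9, -0.6, 0.2]
gripper_width: 0.702
```

```bash
python3 - <<'E'
from station import sensors,read_camera
from h import *
o=sensors.get_obs()
for k in ["t","q","eef_pos","tool_rot","gripper_width"]: print(k,np.round(o[k],4))
c=read_camera("wrist"); cv2.imwrite("pics/w1.png",c["frame"])
from scipy.spatial.transform import Rotation as Ro
q=o["tool_rot"]; R=Ro.from_quat([q[1],q[2],q[3],q[0]]).as_matrix(); T=c["T_tool_cam"]
v,u=np.mgrid[0:480,0:640]; d=c["depth"]
P=np.stack([(u-c["cx"])/c["fx"]*d,(v-c["cy"])/c["fy"]*d,d],-1)
W=(P@T[:3,:3].T+T[:3,3])@R.T+o["eef_pos"]; W[d<=0]=np.nan
np.save("w1W.npy",W)
hsv=cv2.cvtColor(c["frame"],cv2.COLOR_BGR2HSV)
m=(hsv[...,0]>105)&(hsv[...,0]<125)&(hsv[...,1]>120)&(W[...,2]>.074)&(W[...,2]<.09)
Q=W[m][:,:2].astype(np.float32); print(len(Q),np.median(W[m][:,2]),cv2.minAreaRect(Q))
print("tool x yaw",np.degrees(np.arctan2(R[1,0],R[0,0])))
c=load("top0"); print("jar",pixz(c,396,267,.055))
E
```

```text
t 3.75
q [-0.0783  0.3173  0.4933  1.8494 -0.1746  1.0178  1.5673]
eef_pos [ 0.5142 -0.234   0.4045]
tool_rot [-1.000e-04  2.425e-01  9.702e-01  1.000e-04]
gripper_width 0.7021
3819 0.07953450848886712 ((0.5033743381500244, -0.22652442753314972), (0.018854308873414993, 0.13731494545936584), 62.00152587890625)
tool x yaw 151.9323889832824
jar [ 0.47466515 -0.11502977  0.055     ]
```

View pics/w1.png

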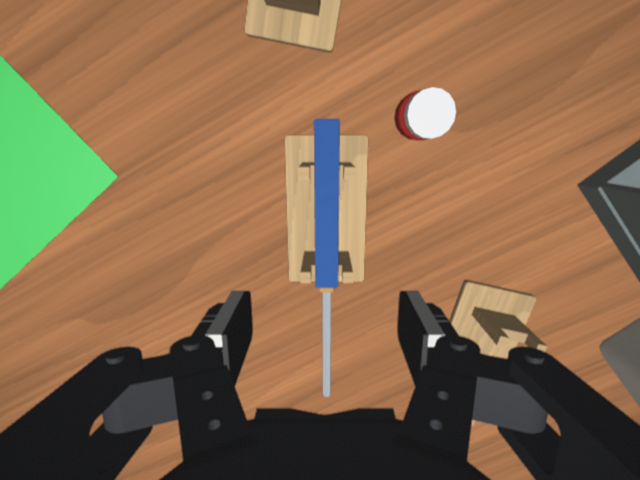

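>>> play_rows(commands=[[-0.0016,0.0008,0.028,0],[0,0,0.028,0],[0,0,0.028,0],[0,0,0.028,0],[0,0,0.028,0],[0,0,0.028,0],[0,0,0.009,0],[0,0,0.0055,0],[0,0,0,0],[0,0,0,0]])

```text
t: 4.8
eef_pos: [0.5167, -0.2332, 0.2233]
tool_rot: [0.001, 0.243, 0.97, -0.0]
contact_force: [0.8, -0.3, 0.1]
gripper_width: 0.699
```

>>> play_rows(commands=[[0,0,0,0],[0,0,0,0],[0,0,0,0],[0,0,0,0],[0,0,0,0],[0,0,0,0],[0,0,0,0]], claw=0.0, force=60)

```text
t: 5.5
eef_pos: [0.5165, -0.233, 0.223]
tool_rot: [0.001, 0.243, 0.97, 0.0]
contact_force: [-0.3, 0.7, 6.9]
gripper_width: 0.223
```

```bash
python3 - <<'E'
from station import sensors,read_camera
from h import *
o=sensors.get_obs()
for k in ["t","q","eef_pos","tool_rot","gripper_width","contact_force","torque"]: print(k,np.round(o[k],4))
c=read_camera("side"); cv2.imwrite("pics/s2.png",cv2.resize(c["frame"][240:420,300:540],(800,600)))
E
```

```text
t 5.5
q [ 0.0223  0.5678  0.3808  1.975  -0.3336  0.6581  1.6959]
eef_pos [ 0.5165 -0.233   0.223 ]
tool_rot [5.000e-04 2.426e-01 9.701e-01 1.000e-04]
gripper_width 0.2235
contact_force [-0.3255  0.7341  6.9266]
torque [ 0.1904  0.1661 -0.0011]
```

View pics/s2.png

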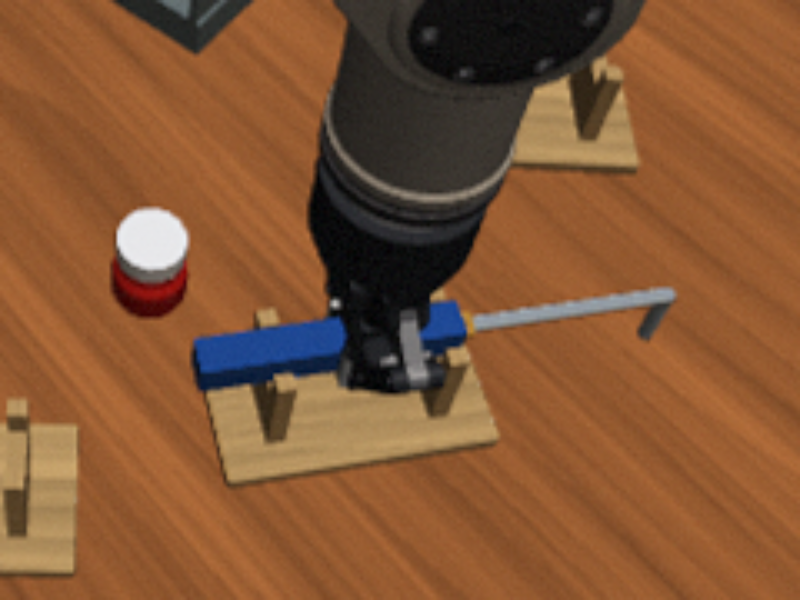

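>>> play_rows(commands=[[0,0,-0.005,0],[0,0,-0.02,0],[0,0,-0.03,0],[0,0,-0.03,0],[0,0,-0.03,0],[0,0,-0.012,0],[0,0,0,-8],[0,0,0,-8],[0,0,0,-8],[0,0,0,-8],[0,0,0,-7.8],[0,0,0,0]])

```text
t: 6.75
eef_pos: [0.5158, -0.2328, 0.3483]
tool_rot: [-0.001, -0.103, 0.995, 0.0]
contact_force: [0.4, -0.5, -0.7]
gripper_width: 0.222
```

>>> play_rows(commands=[[0.0019,0.025,0,0],[0.0019,0.025,0,0],[0.0019,0.025,0,0],[0.0019,0.025,0,0],[0.0019,0.025,0,0],[0.0019,0.025,0,0],[0.0019,0.025,0,0],[0.0019,0.025,0,0],[0.0019,0.025,0,0],[0.0019,0.025,0,0],[0,0,0,0],[0,0,0,0],[0,0,0,0]])

```text
t: 8.05
eef_pos: [0.4469, 0.0072, 0.349]
tool_rot: [-0.0, -0.101, 0.995, -0.0]
contact_force: [-0.3, -1.7, -2.3]
gripper_width: 0.225
```

```bash
cat > st.py <<'E'
from station import sensors,read_camera
from h import *
from scipy.spatial.transform import Rotation as Ro
O=np.array([.604,.0408]);Y=np.radians(11.7);ex=np.array([np.cos(Y),np.sin(Y)]);ey=np.array([-ex[1],ex[0]])
def D(p): p=np.asarray(p); return np.r_[(p[:2]-O)@ex,(p[:2]-O)@ey,p[2:]]
def state(pr=True):
    o=sensors.get_obs(); q=o["tool_rot"]; R=Ro.from_quat([q[1],q[2],q[3],q[0]]).as_matrix()
    F=o["contact_force"]
    print("t %.2f"%o["t"],"TCP",np.round(o["eef_pos"],4),"dryer hook_grip mm",np.round(1000*D(o["eef_pos"]-[0,0,.156]),1),"tip x,z",np.round(1000*D(o["eef_pos"])[0]+170,1),np.round(1000*(o["eef_pos"][2]-.201),1),"toolx yaw %.2f"%np.degrees(np.arctan2(R[1,0],R[0,0])),"tilt",np.round(R[:2,2],4),"F dryer",np.round([F[:2]@ex,F[:2]@ey,F[2]],2),"tq",np.round(o["torque"],3),"w %.3f"%o["gripper_width"])
    return o
E
python3 - <<'E'
from st import *
o=state(); print(np.round(o["q"],3))
for n in ["top","side"]:
    c=read_camera(n); np.savez(n+"3.npz",**c)
    im=c["frame"][60:300,200:520] if n=="top" else c["frame"][120:360,260:580]
    cv2.imwrite(f"pics/{n}3.png",cv2.resize(im,(800,600)))
E
```

```text
t 8.05 TCP [0.4469 0.0072 0.349 ] dryer hook_grip mm [-160.7   -1.   193. ] tip x,z 9.3 148.0 toolx yaw -168.44 tilt [-0.0003 -0.0003] F dryer [-0.68 -1.58 -2.28] tq [-0.022 -0.055 -0.019] w 0.225
[-0.342  0.17   0.207  2.148 -0.047  0.828  1.666]
```

View pics/top3.png

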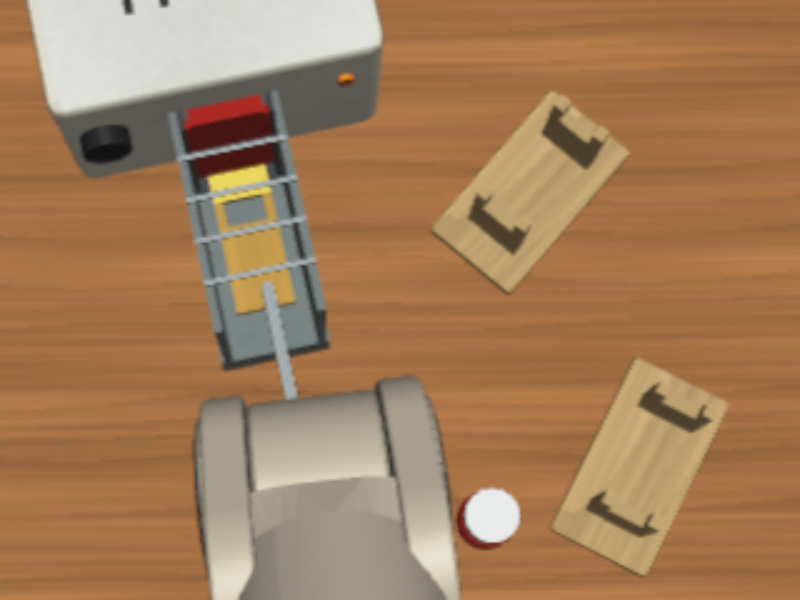

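View pics/side3.png

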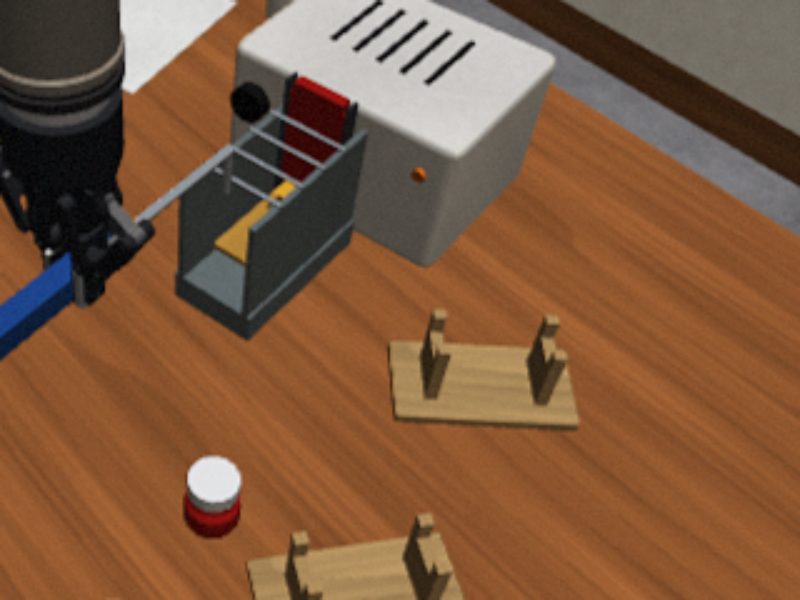

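```bash
python3 - <<'E'
from st import *
c=load("top3");W=cloud(c)
sub=[(v,u) for v in range(165,225) for u in range(295,325) if .18<W[v,u,2]<.225]
P=np.array([W[v,u] for v,u in sub]); d=np.array([D(p) for p in P])*1000
print(len(d)); 
for lo in range(-60,20,10):
    s=d[(d[:,0]>=lo)&(d[:,0]<lo+10)]
    if len(s): print(lo,np.round(s.mean(0),1),len(s))
print("end",d[:,0].max())
for p in [(306.5,174.5),(307.5,177)]: print(1000*D(pixz(c,*p,.197)))
c=load("side3"); # prong in side view
for p in [(228,150),(228,190)]:
    u,v=260+p[0]/2.5,120+p[1]/2.5; print("side",1000*D(pix(c,u,v)))
print(proj(c,[np.r_[O+ex*.0093+ey*-.001,.148]]), proj(c,[np.r_[O+ex*.0093+ey*-.001,.193]]))
E
```

```text
237
-60 [-55.2  -2.2 196.5] 31
-50 [-45.1  -2.  196.5] 31
-40 [-35.2  -2.2 195.8] 29
-30 [-25.2  -2.2 196.1] 32
-20 [-15.1  -2.2 196. ] 31
-10 [ -4.9  -2.  195.9] 31
0 [  4.8  -2.2 195.6] 28
10 [ 10.7  -1.8 194.8] 5
end 11.505535702149794
[  8.33146916  -1.54073365 197.        ]
[  3.99026284  -2.2476041  197.        ]
side [  7.02638661  -3.94162654 194.62619744]
side [  7.62034106  -6.10083439 154.01648557]
[[349.56838137 196.63020424]] [[350.69381052 179.38634422]]
```

>>> play_rows(commands=[[0,0.002,0.01,0],[0,0,0.015,0],[0,0,0.015,0],[0,0,0.015,0],[0,0,0.01,0],[0,0,0.006,0],[0,0,0,0],[0,0,0,0]])

```text
t: 8.95
eef_pos: [0.4466, 0.0099, 0.2784]
tool_rot: [0.0, -0.102, 0.995, 0.0]
contact_force: [0.2, 0.1, -0.2]
gripper_width: 0.224
```

```bash
python3 - <<'E'
from st import *
o=state()
for n in ["top","side"]:
    c=read_camera(n); np.savez(n+"4.npz",**c)
    im=c["frame"][80:230,240:440] if n=="top" else c["frame"][120:270,300:500]
    cv2.imwrite(f"pics/{n}4.png",cv2.resize(im,(800,600)))
E
```

```text
t 8.95 TCP [0.4466 0.0099 0.2784] dryer hook_grip mm [-160.4    1.7  122.4] tip x,z 9.6 77.4 toolx yaw -168.30 tilt [0.0003 0.0001] F dryer [ 0.27  0.09 -0.22] tq [ 0.02  -0.    -0.001] w 0.224
```

View pics/top4.png

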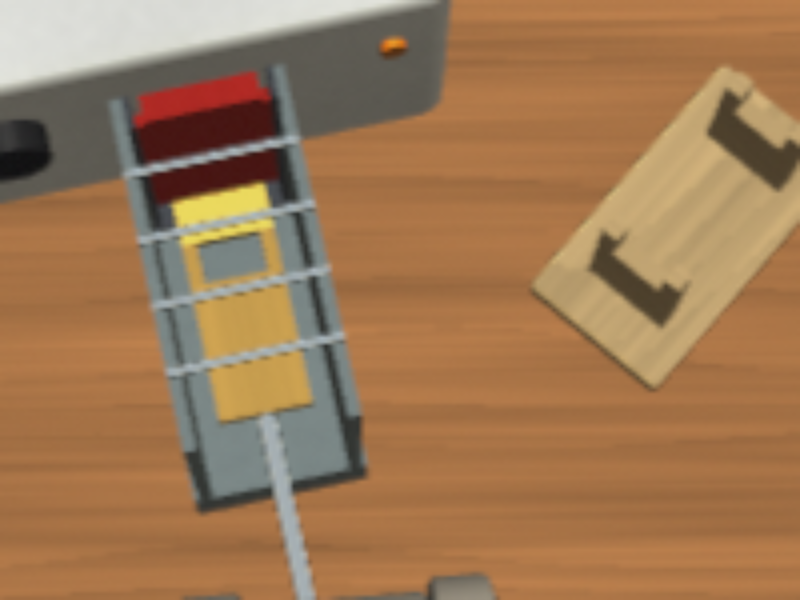

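View pics/side4.png

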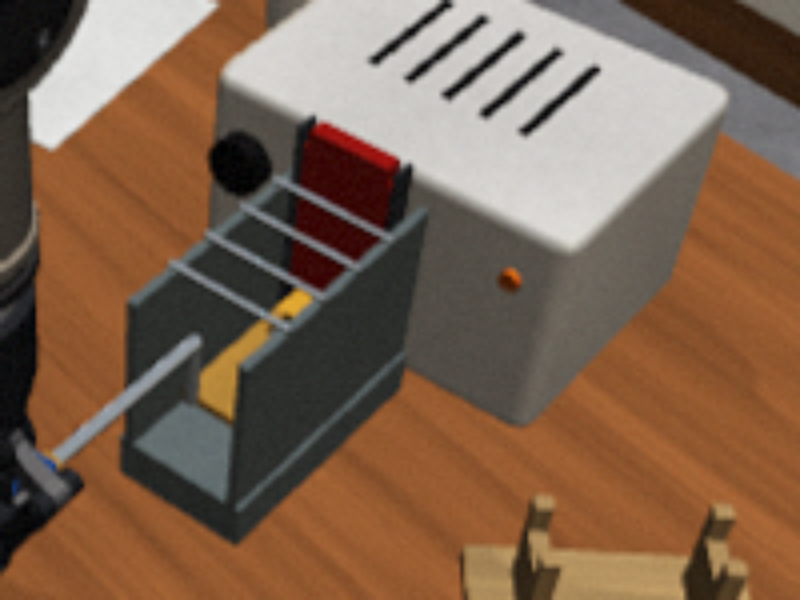

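>>> play_rows(commands=[[-0.008,0,0,0],[-0.012,0,0,0],[-0.012,0,0,0],[-0.012,0,0,0],[-0.012,0,0,0],[-0.012,0,0,0],[-0.012,0,0,0],[-0.01,0,0,0],[-0.006,0,0,0],[0,0,0,0],[0,0,0,0]])

```text
t: 10.15
eef_pos: [0.5401, 0.0293, 0.278]
tool_rot: [-0.0, -0.102, 0.995, -0.0]
contact_force: [-1.0, 0.5, -1.4]
gripper_width: 0.226
```

```bash
python3 - <<'E'
from st import *
o=state()
for n in ["top","side"]:
    c=read_camera(n); np.savez(n+"5.npz",**c)
    im=c["frame"][80:230,240:440] if n=="top" else c["frame"][120:270,300:500]
    cv2.imwrite(f"pics/{n}5.png",cv2.resize(im,(800,600)))
E
```

```text
t 10.15 TCP [0.5401 0.0293 0.278 ] dryer hook_grip mm [-64.9   1.7 122. ] tip x,z 105.1 77.0 toolx yaw -168.29 tilt [-0.0008 -0.0002] F dryer [-0.84  0.7  -1.36] tq [0.066 0.022 0.01 ] w 0.226
```

View pics/top5.png

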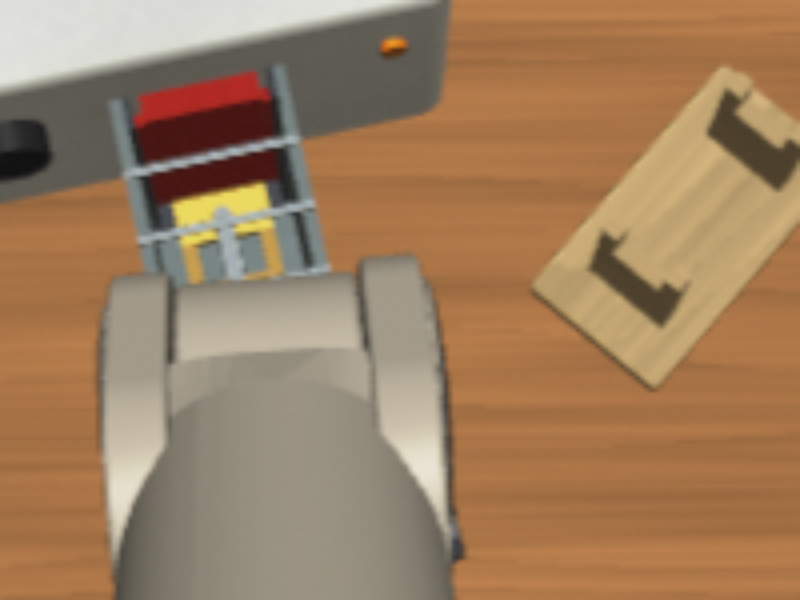

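View pics/side5.png

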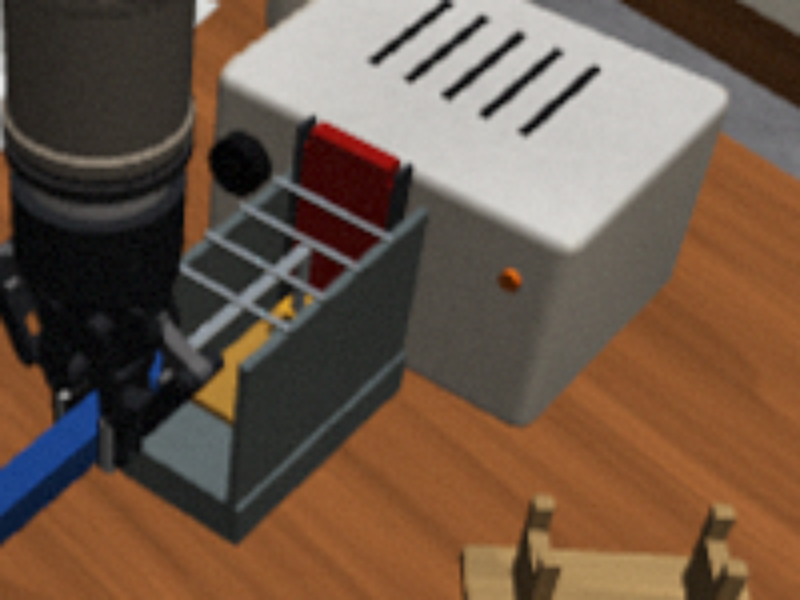

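```bash
python3 - <<'E'
from st import *
c=load("top5");W=cloud(c)
d=np.array([1000*D(W[v,u]) for v in range(122,152) for u in range(285,310) if .114<W[v,u,2]<.132])
print(len(d),d[:,0].max(),np.median(d,0))
s=lambda x,y:(240+(x+.5)/4-.5,80+(y+.5)/4-.5)
print("end pix",1000*D(pixz(c,*s(222,208),.124)))
for z in(.055,.06):print("eye",[np.round(1000*D(pixz(c,*s(*p),z))[:2],1) for p in [(198,248),(262,234),(270,272),(206,288)]])
for u in np.round(d[d[:,0]>100][:,[0,1,2]],1)[:12]: print(u)
E
```

```text
72 106.3387193543722 [ 87.55486438   0.89880038 124.41061452]
end pix [106.69323642   0.901373   124.        ]
eye [array([113.8,  15.2]), array([114. , -15.5]), array([ 95.2, -15.3]), array([94.1, 15.5])]
eye [array([112.2,  15.2]), array([112.3, -15.4]), array([ 93.7, -15.2]), array([92.5, 15.5])]
[106.3   3.  124.3]
[104.5   1.3 128.6]
[105.5  -0.4 124.7]
[105.7  -2.2 123. ]
[104.1   3.3 125.8]
[104.6   1.6 123.1]
[ 1.033e+02 -1.000e-01  1.259e+02]
[103.2  -1.8 124.9]
[102.9   3.7 124.1]
[102.4   2.  124.4]
[101.9   0.3 124.7]
```

>>> play_rows(commands=[[0,0,0.005,0],[0,0,0.005,0],[0,0,0.004,0],[0,0,0.002,0],[0,0,0.001,0]])

```text
t: 10.75
eef_pos: [0.5403, 0.0295, 0.2608]
tool_rot: [-0.0, -0.102, 0.995, -0.0]
contact_force: [-0.4, 0.2, -1.6]
gripper_width: 0.219
```

>>> play_rows(commands=[[0,0,0.0015,0],[0,0,0.0015,0],[0,0,0,0]])

```text
t: 11.05
eef_pos: [0.5404, 0.0295, 0.258]
tool_rot: [-0.0, -0.102, 0.995, -0.0]
contact_force: [0.3, 0.6, -0.8]
gripper_width: 0.225
```

>>> play_rows(commands=[[0,0,0.0015,0],[0,0,0.0015,0],[0,0,0,0]])

```text
t: 11.35
eef_pos: [0.5403, 0.0295, 0.255]
tool_rot: [-0.0, -0.102, 0.995, 0.0]
contact_force: [-0.5, -0.6, -1.8]
gripper_width: 0.221
```

>>> play_rows(commands=[[0,0,0.0015,0],[0,0,0.0015,0],[0,0,0,0]])

```text
t: 11.65
eef_pos: [0.5403, 0.0295, 0.2519]
tool_rot: [-0.0, -0.102, 0.995, 0.0]
contact_force: [-0.1, 0.6, -1.1]
gripper_width: 0.223
```

>>> play_rows(commands=[[0,0,0.0015,0],[0,0,0.0015,0],[0,0,0.0015,0],[0,0,0,0]])

```text
t: 12.05
eef_pos: [0.5403, 0.0295, 0.2474]
tool_rot: [-0.0, -0.102, 0.995, -0.0]
contact_force: [-0.7, -0.7, -0.7]
gripper_width: 0.228
```

>>> play_rows(commands=[[0,0,0.0015,0],[0,0,0.0015,0],[0,0,0.001,0],[0,0,0,0]])

```text
t: 12.45
eef_pos: [0.5404, 0.0295, 0.2435]
tool_rot: [-0.0, -0.102, 0.995, 0.0]
contact_force: [0.2, 0.6, -1.3]
gripper_width: 0.221
```

```bash
python3 - <<'E'
from st import *
o=state()
for n in ["top","side"]:
    c=read_camera(n); np.savez(n+"6.npz",**c)
    im=c["frame"][100:160,270:350] if n=="top" else c["frame"][150:225,340:440]
    cv2.imwrite(f"pics/{n}6.png",cv2.resize(im,(800,600)))
E
```

```text
t 12.45 TCP [0.5404 0.0295 0.2435] dryer hook_grip mm [-64.6   1.8  87.5] tip x,z 105.4 42.5 toolx yaw -168.28 tilt [-0.0003 -0.    ] F dryer [ 0.32  0.56 -1.27] tq [-0.044 -0.027  0.021] w 0.221
```

View pics/top6.png

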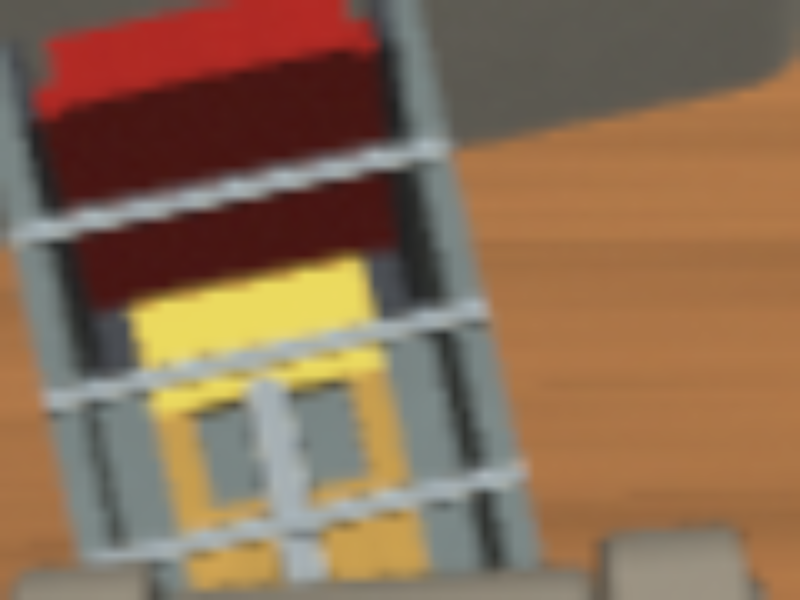

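View pics/side6.png

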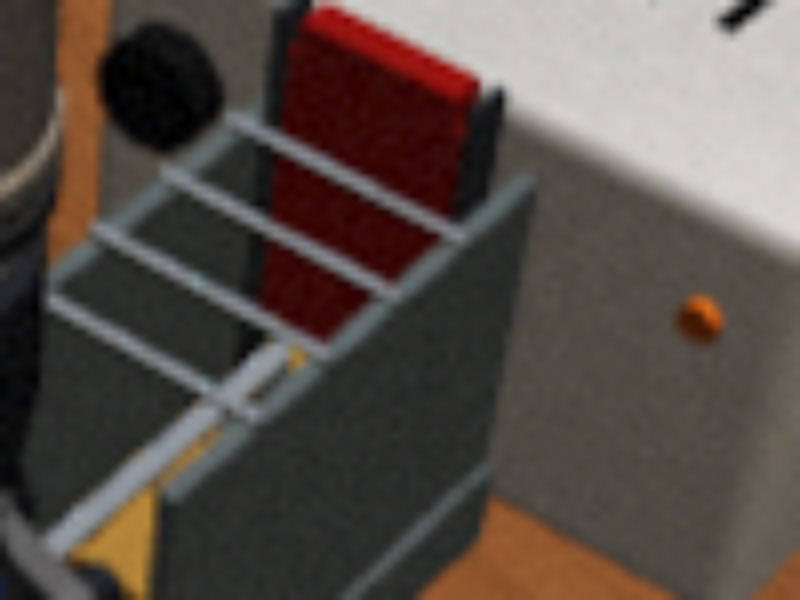

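>>> play_rows(commands=[[0.003,0,0,0],[0.003,0,0,0],[0.003,0,0,0],[0.003,0,0,0],[0,0,0,0]])

```text
t: 13.05
eef_pos: [0.5286, 0.027, 0.2439]
tool_rot: [0.0, -0.102, 0.995, 0.0]
contact_force: [2.8, 1.0, -2.2]
gripper_width: 0.22
```

>>> play_rows(commands=[[0.003,0,0,0],[0.003,0,0,0],[0.003,0,0,0],[0.003,0,0,0],[0.003,0,0,0],[0,0,0,0]])

```text
t: 13.65
eef_pos: [0.5134, 0.0238, 0.2437]
tool_rot: [-0.0, -0.102, 0.995, 0.0]
contact_force: [0.9, -0.4, -0.9]
gripper_width: 0.225
```

```bash
python3 - <<'E'
from st import *
o=state()
for n in ["top","side"]:
    c=read_camera(n); np.savez(n+"7.npz",**c)
    im=c["frame"][100:160,270:350] if n=="top" else c["frame"][150:225,340:440]
    cv2.imwrite(f"pics/{n}7.png",cv2.resize(im,(400,300)))
cv2.imwrite("pics/b7.png",np.hstack([cv2.imread("pics/top7.png"),cv2.imread("pics/side7.png")]))
E
```

```text
t 13.65 TCP [0.5134 0.0238 0.2437] dryer hook_grip mm [-92.1   1.7  87.7] tip x,z 77.9 42.7 toolx yaw -168.29 tilt [-0.0007 -0.0001] F dryer [ 0.75 -0.59 -0.87] tq [ 0.171 -0.506  0.006] w 0.225
```

View pics/b7.png

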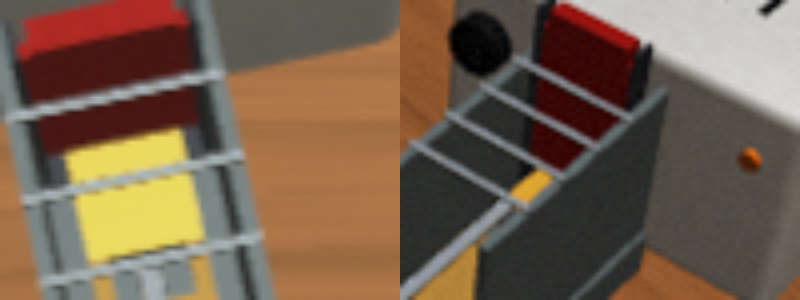

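>>> play_rows(commands=[[0.003,0,0,0],[0.003,0,0,0],[0.003,0,0,0],[0.003,0,0,0],[0.003,0,0,0],[0.002,0,0,0],[0,0,0,0]])

```text
t: 14.45
eef_pos: [0.4969, 0.0204, 0.2437]
tool_rot: [-0.0, -0.102, 0.995, 0.0]
contact_force: [2.7, 0.7, -0.9]
gripper_width: 0.227
```

```bash
cat > look.py <<'E'
import sys
from st import *
o=state(); k=sys.argv[1]; L=[]
for n in ["top","side"]:
    c=read_camera(n); np.savez(n+k+".npz",**c)
    im=c["frame"][100:160,270:350] if n=="top" else c["frame"][150:225,340:440]
    L.append(cv2.resize(im,(400,300)))
    W=cloud(c); h=cv2.cvtColor(c["frame"],cv2.COLOR_BGR2HSV)
    m=((h[...,0]<8)|(h[...,0]>172))&(h[...,1]>150)&(W[...,2]>.1)&(W[...,0]>.7)&(W[...,0]<.82)&(W[...,1]<.12)&(W[...,1]>0)
    print(n,"shutter top z",np.round(np.percentile(W[m][:,2],[90,98]),4) if m.any() else None,m.sum())
cv2.imwrite(f"pics/b{k}.png",np.hstack(L))
E
python3 look.py 8
python3 - <<'E'
from st import *
for n in["top0","side0"]:
    c=load(n);W=cloud(c); h=cv2.cvtColor(c["frame"],cv2.COLOR_BGR2HSV)
    m=((h[...,0]<8)|(h[...,0]>172))&(h[...,1]>150)&(W[...,2]>.1)&(W[...,0]>.7)&(W[...,0]<.82)&(W[...,1]<.12)&(W[...,1]>0)
    print(n,np.percentile(W[m][:,2],[90,98]),m.sum())
E
```

```text
t 14.45 TCP [0.4969 0.0204 0.2437] dryer hook_grip mm [-109.     1.8   87.7] tip x,z 61.0 42.7 toolx yaw -168.29 tilt [-0.0007 -0.    ] F dryer [ 2.78  0.17 -0.85] tq [ 0.067 -0.514  0.016] w 0.227
top shutter top z [0.1723 0.1737] 533
side shutter top z [0.1701 0.1716] 550
top0 [0.17250823 0.17407283] 542
side0 [0.17045246 0.17178512] 558
```

View pics/b8.png

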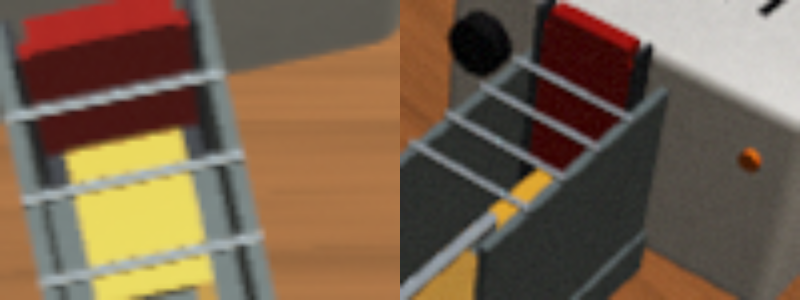

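>>> play_rows(commands=[[0.0015,0,0,0],[0.0015,0,0,0],[0,0,0,0],[0,0,0,0]])

```text
t: 14.95
eef_pos: [0.4943, 0.0199, 0.2437]
tool_rot: [-0.0, -0.102, 0.995, 0.0]
contact_force: [3.0, 0.3, -1.3]
gripper_width: 0.226
```

```bash
python3 look.py 9
```

```text
t 14.95 TCP [0.4943 0.0199 0.2437] dryer hook_grip mm [-111.6    1.8   87.7] tip x,z 58.4 42.7 toolx yaw -168.29 tilt [-0.0003  0.    ] F dryer [ 3.   -0.27 -1.31] tq [ 0.122 -0.632  0.014] w 0.226
top shutter top z [0.1724 0.1738] 540
side shutter top z [0.1704 0.1716] 554
```

>>> play_rows(commands=[[0.0015,0,0,0],[0.0015,0,0,0],[0,0,0,0],[0,0,0,0]])

```text
t: 15.45
eef_pos: [0.4913, 0.0193, 0.2437]
tool_rot: [-0.0, -0.102, 0.995, 0.0]
contact_force: [2.6, -0.5, -2.4]
gripper_width: 0.224
```

```bash
python3 look.py 10
```

```text
t 15.45 TCP [0.4913 0.0193 0.2437] dryer hook_grip mm [-114.8    1.8   87.7] tip x,z 55.2 42.7 toolx yaw -168.28 tilt [-0.0004 -0.    ] F dryer [ 2.41 -0.98 -2.38] tq [ 0.08  -0.616  0.018] w 0.224
top shutter top z [0.1725 0.1742] 535
side shutter top z [0.1702 0.1713] 549
```

>>> play_rows(commands=[[0.001,0,0,0],[0.001,0,0,0],[0,0,0,0],[0,0,0,0],[0,0,0,0]])

```text
t: 16.05
eef_pos: [0.4894, 0.0189, 0.2437]
tool_rot: [-0.0, -0.102, 0.995, 0.0]
contact_force: [2.6, 1.9, -2.3]
gripper_width: 0.222
```

```bash
python3 look.py 11
```

```text
t 16.05 TCP [0.4894 0.0189 0.2437] dryer hook_grip mm [-116.6    1.8   87.7] tip x,z 53.4 42.7 toolx yaw -168.28 tilt [-0.0002  0.    ] F dryer [ 2.89  1.3  -2.27] tq [ 0.082 -0.698  0.021] w 0.222
top shutter top z [0.1723 0.1742] 537
side shutter top z [0.1702 0.1717] 552
```

>>> play_rows(commands=[[0.001,0,0,0],[0.001,0,0,0],[0,0,0,0],[0,0,0,0],[0,0,0,0]])

```text
t: 16.65
eef_pos: [0.4874, 0.0185, 0.2437]
tool_rot: [-0.0, -0.102, 0.995, 0.0]
contact_force: [3.3, 0.8, -1.6]
gripper_width: 0.225
```

```bash
python3 look.py 12
```

```text
t 16.65 TCP [0.4874 0.0185 0.2437] dryer hook_grip mm [-118.7    1.8   87.7] tip x,z 51.3 42.7 toolx yaw -168.28 tilt [-0.0003 -0.    ] F dryer [ 3.35  0.16 -1.64] tq [ 0.145 -0.625 -0.037] w 0.225
top shutter top z [0.1724 0.1735] 533
side shutter top z [0.1699 0.1713] 548
```

>>> play_rows(commands=[[0.001,0,0,0],[0.001,0,0,0],[0,0,0,0],[0,0,0,0],[0,0,0,0]])

```text
t: 17.25
eef_pos: [0.4854, 0.018, 0.2436]
tool_rot: [-0.0, -0.102, 0.995, 0.0]
contact_force: [1.6, 0.6, -0.9]
gripper_width: 0.224
```

```bash
python3 look.py 13
```

```text
t 17.25 TCP [0.4854 0.018  0.2436] dryer hook_grip mm [-120.8    1.8   87.6] tip x,z 49.2 42.6 toolx yaw -168.29 tilt [-0.0006 -0.0001] F dryer [ 1.69  0.25 -0.92] tq [ 0.106 -0.455  0.01 ] w 0.224
top shutter top z [0.1517 0.1529] 365
side shutter top z [0.1493 0.1504] 368
```

>>> play_rows(commands=[[0.001,0,0,0],[0.001,0,0,0],[0,0,0,0],[0,0,0,0],[0,0,0,0]])

```text
t: 17.85
eef_pos: [0.4836, 0.0177, 0.2437]
tool_rot: [-0.0, -0.102, 0.995, 0.0]
contact_force: [1.4, -0.0, -0.9]
gripper_width: 0.223
```

```bash
python3 look.py 14
```

```text
t 17.85 TCP [0.4836 0.0177 0.2437] dryer hook_grip mm [-122.6    1.8   87.7] tip x,z 47.4 42.7 toolx yaw -168.28 tilt [-0.0002  0.    ] F dryer [ 1.32 -0.29 -0.89] tq [ 0.158 -0.534  0.012] w 0.223
top shutter top z [0.1514 0.1533] 366
side shutter top z [0.149  0.1507] 367
```

View pics/b14.png

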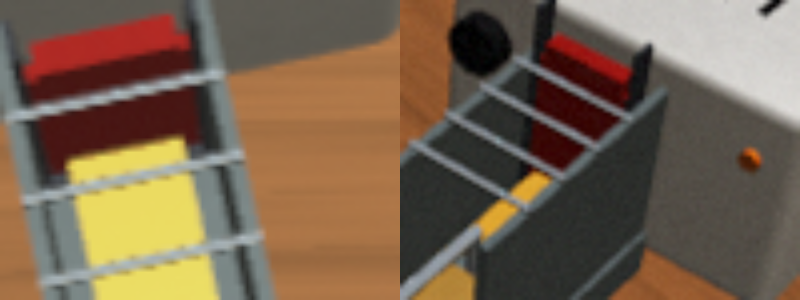

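```bash
python3 - <<'E'
from st import *
for n in["top0","top7","top12","top13","top14","side0","side12","side13","side14"]:
    c=load(n);W=cloud(c); h=cv2.cvtColor(c["frame"],cv2.COLOR_BGR2HSV)
    m=((h[...,0]<8)|(h[...,0]>172))&(h[...,1]>150)&(h[...,2]>150)&(W[...,2]>.1)&(W[...,0]>.7)&(W[...,0]<.82)&(W[...,1]<.12)&(W[...,1]>0)
    m=cv2.erode(m.astype(np.uint8),np.ones((2,2)))>0
    print(n,np.round([np.median(W[m][:,2]),W[m][:,2].std(),np.median(c["depth"][m])],4),m.sum())
E
```

```text
top0 [0.1716 0.0022 0.9276] 153
top7 [0.1712 0.002  0.9279] 152
top12 [0.1715 0.0022 0.9275] 141
top13 [0.1501 0.0025 0.9488] 140
top14 [0.15   0.0023 0.9487] 138
side0 [nan nan nan] 0
side12 [0.171  0.0012 0.9147] 12
side13 [1.487e-01 9.000e-04 9.357e-01] 20
side14 [0.1487 0.0012 0.9334] 21
  return _methods._mean(a, axis=axis, dtype=dtype,
  ret = ret.dtype.type(ret / rcount)
  ret = _var(a, axis=axis, dtype=dtype, out=out, ddof=ddof,
  arrmean = um.true_divide(arrmean, div, out=arrmean,
  ret = ret.dtype.type(ret / rcount)
  ret = ret.dtype.type(ret / rcount)
```

>>> play_rows(commands=[[-0.002,0,0,0],[-0.002,0,0,0],[-0.001,0,0,0],[0,0,0,0],[0,0,-0.003,0],[0,0,-0.005,0],[0,0,-0.006,0],[0,0,-0.006,0]])

```text
t: 18.75
eef_pos: [0.4885, 0.0187, 0.2644]
tool_rot: [0.0, -0.102, 0.995, 0.0]
contact_force: [0.4, -0.2, -1.8]
gripper_width: 0.223
```

>>> play_rows(commands=[[0,0,-0.006,0],[0,0,-0.005,0],[0,0,-0.003,0],[0,0,0,0]])

```text
t: 19.15
eef_pos: [0.4887, 0.0187, 0.2782]
tool_rot: [0.0, -0.102, 0.995, 0.0]
contact_force: [0.7, 0.2, -1.5]
gripper_width: 0.226
```

```bash
python3 look.py 15
```

```text
t 19.15 TCP [0.4887 0.0187 0.2782] dryer hook_grip mm [-117.4    1.8  122.2] tip x,z 52.6 77.2 toolx yaw -168.28 tilt [0.0009 0.0002] F dryer [ 0.76  0.09 -1.52] tq [-0.009 -0.014  0.028] w 0.226
top shutter top z [0.1515 0.153 ] 367
side shutter top z [0.1494 0.1501] 366
```

View pics/b15.png

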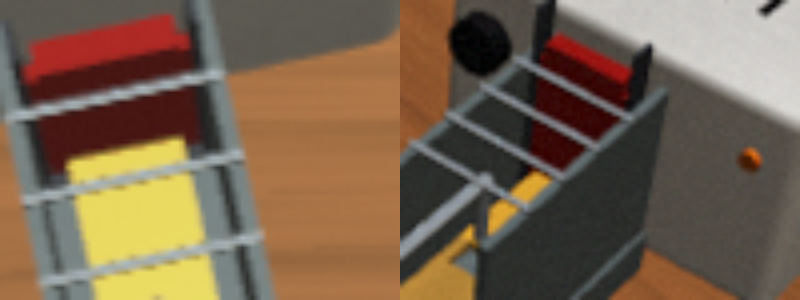

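>>> play_rows(commands=[[0.008,0,0,0],[0.01,0,0,0],[0.01,0,0,0],[0.009,0,0,0],[0.006,0,0,0],[0,0,0,0],[0,0,-0.01,0],[0,0,-0.02,0],[0,0,-0.02,0],[0,0,-0.02,0],[0,0,0,0],[0,0,0,0]])

```text
t: 20.45
eef_pos: [0.4467, 0.0101, 0.3481]
tool_rot: [0.001, -0.102, 0.995, 0.0]
contact_force: [-0.2, -1.1, -2.2]
gripper_width: 0.22
```

```bash
python3 look.py 16; python3 - <<'E'
from st import *
c=load("top16");W=cloud(c)
d=np.array([1000*D(W[v,u]) for v in range(165,225) for u in range(290,325) if .18<W[v,u,2]<.225])
for lo in range(-60,20,10):
    s=d[(d[:,0]>=lo)&(d[:,0]<lo+10)]
    if len(s): print(lo,np.round(s.mean(0),1),len(s))
print("end",d[:,0].max())
E
```

```text
t 20.45 TCP [0.4467 0.0101 0.3481] dryer hook_grip mm [-160.3    1.8  192.1] tip x,z 9.7 147.1 toolx yaw -168.27 tilt [0.0015 0.0004] F dryer [-0.44 -1.08 -2.23] tq [-0.024  0.038  0.008] w 0.220
top shutter top z [0.1512 0.1527] 366
side shutter top z [0.1492 0.1508] 364
-60 [-54.5   1.1 195. ] 29
-50 [-44.9   1.2 195.1] 30
-40 [-34.8   1.2 195. ] 32
-30 [-24.8   1.  195.3] 31
-20 [-15.2   1.1 195.7] 28
-10 [ -5.5   1.3 195.8] 32
0 [  5.    1.2 195.6] 32
10 [ 11.5   1.  194.3] 5
end 12.577800364564451
```

>>> play_rows(commands=[[-0.0019,-0.0252,0,0],[-0.0019,-0.0252,0,0],[-0.0019,-0.0252,0,0],[-0.0019,-0.0252,0,0],[-0.0019,-0.0252,0,0],[-0.0019,-0.0252,0,0],[-0.0019,-0.0252,0,0],[-0.0019,-0.0252,0,0],[-0.0019,-0.0252,0,0],[-0.0019,-0.0252,0,0],[0,0,0,7.96],[0,0,0,7.96],[0,0,0,7.96],[0,0,0,7.96],[0,0,0,7.96],[0,0,0,0],[0,0,0,0],[0,0,0,0]])

```text
t: 22.35
eef_pos: [0.5161, -0.2328, 0.3472]
tool_rot: [-0.0, 0.241, 0.97, -0.0]
contact_force: [0.9, 0.1, -1.0]
gripper_width: 0.224
```

```bash
python3 - <<'E'
from st import *
o=state()
q=o["tool_rot"]; R=Ro.from_quat([q[1],q[2],q[3],q[0]]).as_matrix()
print("err tool mm",np.round(1000*R.T@(np.array([.5165,-.233,.223])-o["eef_pos"]),2))
c=read_camera("top"); np.savez("top17.npz",**c); cv2.imwrite("pics/top17.png",cv2.resize(c["frame"][140:320,360:600],(800,600)))
E
```

```text
t 22.35 TCP [ 0.5161 -0.2328  0.3472] dryer hook_grip mm [-141.5 -250.1  191.2] tip x,z 28.5 146.2 toolx yaw 152.08 tilt [-0.0008  0.0001] F dryer [ 0.9  -0.12 -0.99] tq [-0.02  -0.025 -0.046] w 0.224
err tool mm [-5.1000e-01  7.0000e-02  1.2424e+02]
```

View pics/top17.png

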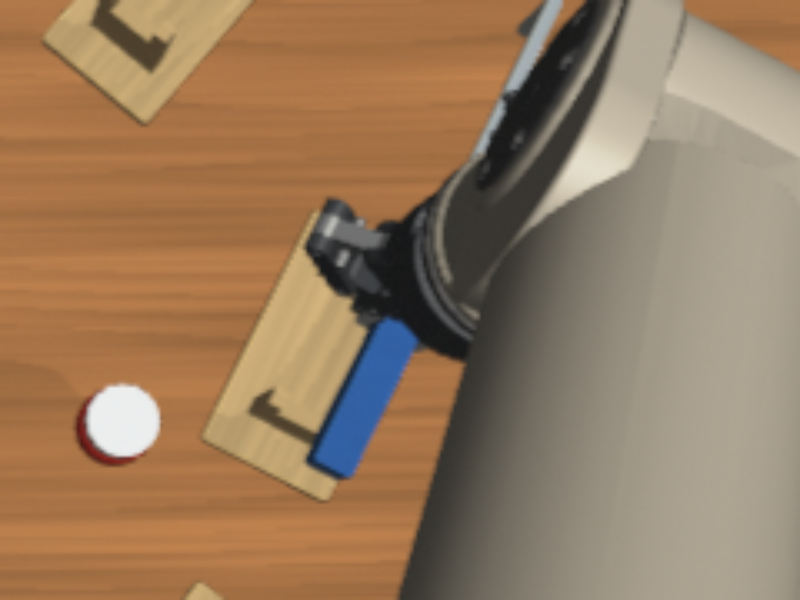

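>>> play_rows(commands=[[-0.0005,0,0.02,0.1],[0,0,0.03,0],[0,0,0.03,0],[0,0,0.02,0],[0,0,0.005,0],[0,0,0,0],[0,0,0,0]])

```text
t: 23.1
eef_pos: [0.5171, -0.2336, 0.2437]
tool_rot: [0.001, 0.243, 0.97, -0.0]
contact_force: [0.3, 0.1, -1.4]
gripper_width: 0.223
```

>>> play_rows(commands=[[0,0,0.005,0],[0,0,0.004,0],[0,0,0.003,0],[0,0,0.003,0],[0,0,0.002,0],[0,0,0,0],[0,0,0,0]])

```text
t: 23.8
eef_pos: [0.5166, -0.2332, 0.2257]
tool_rot: [-0.0, 0.244, 0.97, -0.0]
contact_force: [0.8, 0.3, -1.5]
gripper_width: 0.225
```

```bash
python3 - <<'E'
from st import *
o=state()
c=read_camera("side"); cv2.imwrite("pics/s18.png",cv2.resize(c["frame"][240:420,300:540],(800,600)))
E
```

```text
t 23.80 TCP [ 0.5166 -0.2332  0.2257] dryer hook_grip mm [-141.1 -250.6   69.7] tip x,z 28.9 24.7 toolx yaw 151.81 tilt [-0.0001  0.    ] F dryer [ 0.8   0.12 -1.54] tq [0.003 0.055 0.108] w 0.225
```

View pics/s18.png

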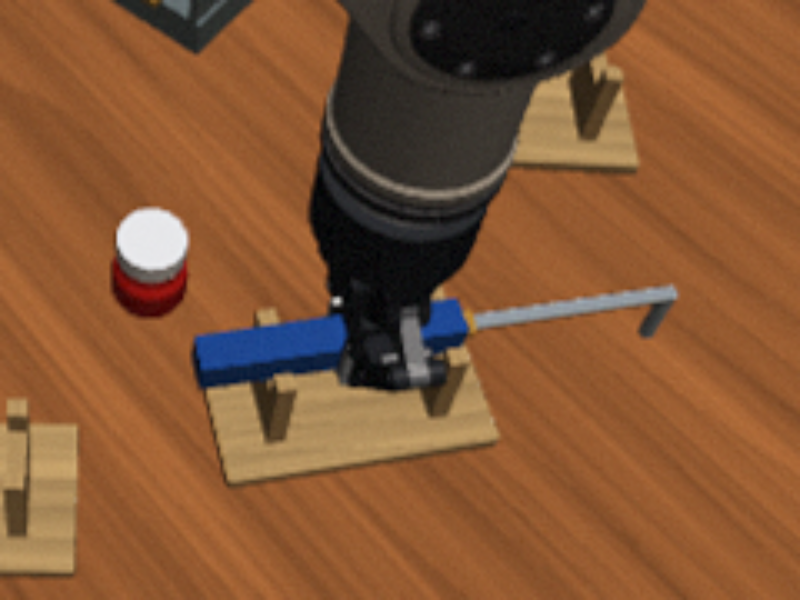

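>>> play_rows(commands=[[0,0,0.001,0],[0,0,0.001,0],[0,0,0,0],[0,0,0,0]])

```text
t: 24.25
eef_pos: [0.5166, -0.2331, 0.2236]
tool_rot: [-0.0, 0.243, 0.97, 0.0]
contact_force: [1.6, 0.4, -1.8]
gripper_width: 0.226
```

>>> play_rows(commands=[[0,0,0.0008,0],[0,0,0,0],[0,0,0,0]])

```text
t: 24.55
eef_pos: [0.5167, -0.2332, 0.223]
tool_rot: [0.0, 0.243, 0.97, 0.0]
contact_force: [-0.3, 0.9, 0.1]
gripper_width: 0.226
```

>>> play_rows(commands=[[0,0,0.0003,0],[0,0,0,0],[0,0,0,0],[0,0,0,0],[0,0,0,0],[0,0,0,0]], claw=0.06)

```text
t: 25.15
eef_pos: [0.5166, -0.2332, 0.2226]
tool_rot: [-0.0, 0.243, 0.97, 0.0]
contact_force: [0.1, 0.6, 0.4]
gripper_width: 0.699
```

>>> play_rows(commands=[[0,0,-0.01,0],[0,0,-0.02,0],[0,0,-0.03,0],[0,0,-0.03,0],[0,0,-0.03,0],[0,0,-0.03,0],[0.02,0.02,-0.01,0],[0.03,0.03,0,0],[0.03,0.03,0,0],[0.03,0.03,0,0],[0.02,0.02,0,0],[0,0,0,0],[0,0,0,0]])

```text
t: 26.45
eef_pos: [0.4634, -0.057, 0.3833]
tool_rot: [0.0, 0.243, 0.97, 0.0]
contact_force: [-0.3, -0.8, 0.1]
gripper_width: 0.695
```

```bash
python3 look.py 20; python3 - <<'E'
from st import *
for n in["side","top"]:
    c=read_camera(n); cv2.imwrite(f"pics/{n}21.png",c["frame"]); np.savez(n+"21.npz",**c)
for n in["top0","top21","side0","side21"]:
    c=load(n);W=cloud(c); h=cv2.cvtColor(c["frame"],cv2.COLOR_BGR2HSV)
    m=(h[...,0]>105)&(h[...,0]<125)&(h[...,1]>120)&(W[...,2]>.07)&(W[...,2]<.09)&(W[...,1]<-.1)&(W[...,0]<.7)
    Q=W[m]; print(n,m.sum(),np.median(Q[:,2]) if m.any() else 0,cv2.minAreaRect(Q[:,:2].astype(np.float32)) if m.any() else 0)
    dx=(Q[:,:2]-[.516,-.234])@[.8825,-.47]; print("  z front/back",np.median(Q[dx>20][:,2]),np.median(Q[dx<-50][:,2]))
E
```

```text
t 26.45 TCP [ 0.4634 -0.057   0.3833] dryer hook_grip mm [-157.5  -67.3  227.3] tip x,z 12.5 182.3 toolx yaw 151.89 tilt [0.001  0.0002] F dryer [-0.48 -0.71  0.06] tq [0.008 0.032 0.01 ] w 0.695
top shutter top z [0.1513 0.153 ] 366
side shutter top z [0.1493 0.1508] 369
top0 849 0.07871786397281812 ((0.5021076798439026, -0.2271767258644104), (0.0198832917958498, 0.13921292126178741), 61.90226364135742)
  z front/back nan nan
top21 450 0.07865310079505156 ((0.5241706371307373, -0.23803168535232544), (0.018786903470754623, 0.08939182758331299), 61.0599250793457)
  z front/back nan nan
side0 1001 0.07764621938920109 ((0.5019922852516174, -0.22785210609436035), (0.021630996838212013, 0.13957664370536804), 62.30143356323242)
  z front/back nan nan
side21 987 0.07776761325466267 ((0.5021819472312927, -0.2280244529247284), (0.02456461638212204, 0.13990436494350433), 63.86083221435547)
  z front/back nan nan
  return _methods._mean(a, axis=axis, dtype=dtype,
  ret = ret.dtype.type(ret / rcount)
```

View pics/side21.png

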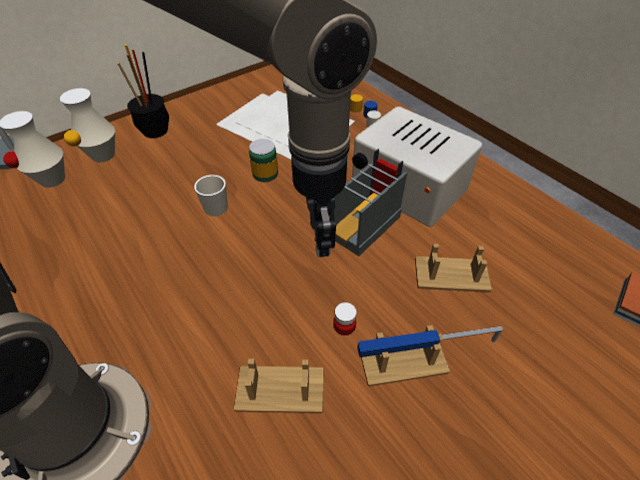

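View pics/top21.png

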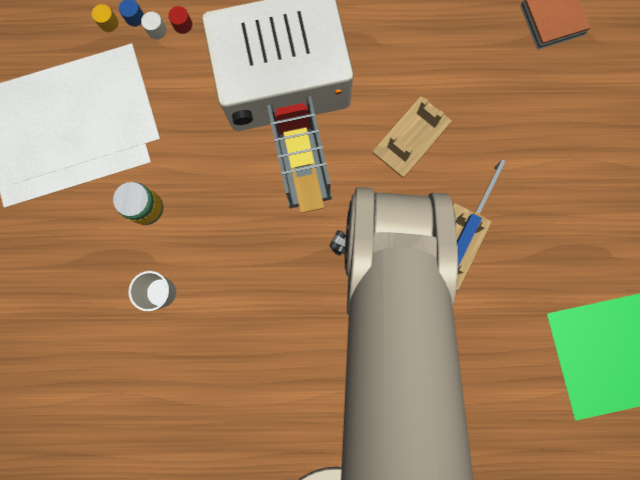

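```bash
python3 -c "
from station import bot,sensors
print(sensors.get_obs()['t']); print(bot.hand_in())"
```

```text
26.65
the job is handed in; nothing more can be done
None
```

The red shutter is shut and the rod is back in its rest, prong down. I handed the job in at 26.65 s of the 61 s.

- **Catch:** I lowered the prong into the eye with no vertical contact. The draw took about 3 N. The shutter dropped on the next-to-last 2 mm step; I drew one more 2 mm step before I saw the reading. I never reached the hard stop, then eased off and lifted the prong out.
- **Shutter:** its top edge measured 21 to 22 mm lower in both cameras, against 22 mm for fully shut. It stayed there through every later check.
- **Rod:** the handle height and centre are within 0.3 mm of the start in the side camera. The hook end is at the same pixel in the top view. The side camera's handle angle differed by 1.6° from the start, which I put down to noise. The arm partly hid the handle in the last top picture, so that view could not confirm the angle.
- **Bystanders:** the jar, tin and cup look unmoved in the last pictures. The readings I took stayed under 8 N, the highest as the gripper closed on the handle in the rest.

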